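# Bring the marked spot of a wafer under the needle and touch it

## Task

Slide the wafer carrier across the stage, without lifting it off, until the ringed spot on the wafer is under the point of the needle and the carrier lies square with the stage. Let go of it, then press the plunger on top of the head so the needle touches down inside the ring, and let the plunger come back up. The needle must not touch the carrier anywhere else; leave the objective and the pot that stand on the stage where they are.

Things in the scene. Friction and masses are not known exactly. Their poses are not given: they have to be found in the camera images.
- frame: Inspection frame, fixed: a black stage slab 360 x 560 x 15 mm (sliding surface 15 mm above the table), two posts 32 mm thick at y = -255 and +255 mm with a bridge at 210 to 240 mm height, and a cream head over the work. Origin on the table straight below the needle; x along the slab's short edges, away from the robot (slab spans x -270 to +90 mm), y along its long edges, z up.
- head_front (a point): Middle of the lower front edge of the cream head, 200 mm above the table. The head is 120 mm wide and runs 175 mm back from here along the frame's x; its top is 255 mm high. With the carrier in place its fin is 35 mm behind this edge, under the head: a gripper pointing straight down hits the head; one leaning back to the robot about 40 degrees clears it.
- needle: The steel needle that hangs from the head, point downward, in one piece with the sprung plunger above it. Origin at its point; z up. With the plunger up the point is 39 mm above the table, 12 mm above the carrier's top; pushed down 12 mm it meets the carrier (stop at 16 mm). Pushing takes 2 to 6 N; the spring returns it.
- plunger_top (a point): Centre of the top face of the plunger's button, a black disc 44 mm in diameter on top of the head, straight above the needle; 297 mm above the table when up.
- carrier: The wafer carrier, loose on the stage, about 0.6 kg: an aluminium plate 170 x 120 x 12 mm with a round grey-violet wafer on it and an upright grip fin. Origin at the centre of its underside; x along the long edges, from the fin towards the marked spot; z up.
- mark (a point): The marked spot on the wafer: the inside of a small black ring (15 mm inner, 21 mm outer diameter) with a dot in its middle. This point is the dot, on the plate's top, 55 mm along +x from the carrier's origin.
- fin_mid (a point): A point inside the carrier's grip fin to grip at: the fin is an upright plate 14 mm thick (carrier y), 44 mm long (carrier x), rising 50 mm above the plate's top; this point is on its mid-plane, 32 mm above the plate's top, 55 mm along -x from the carrier's origin.
- objective: Bystander, to be left alone: a steel microscope objective, 34 mm diameter, 60 mm tall, standing near the far left corner of the stage. Origin at the centre of its underside.
- lens_pot: Bystander, to be left alone: a round grey plastic lidded pot, 50 mm diameter, 36 mm tall, standing on the stage, across from the carrier. Origin at the centre of its underside.

How it is judged:
By the outcome, as a careful person would: the job done as asked, in the order asked, and still so for the second after the job is handed in, with the robot touching nothing.
It also fails if it takes over 48 s, if anything falls off the work surface, if the arm or the gripper's body presses on something with over 40 N, if the wrist force passes 120 N, or if a joint passes its speed limit or range.

## Robot

A 6-joint arm with a two-finger parallel gripper is mounted at the origin on the work surface. World frame = base frame: x ahead of the robot, y to its left, z up, the work surface at z = 0. Lengths are in mm, angles in degrees, forces in N, time in s.
With the tool pointing down it reaches from about 325 to 925 mm from the base axis. Payload 3.1 kg.
Tool frame: the origin (TCP) lies between the finger pads; the fingertips stand 22 mm ahead of it and the grasp point (between the pads) lies 3 mm ahead of it; z points along the fingers, y is the direction in which the jaws open and shut (so a half turn about z gives the same grasp; the last joint's range is limited). The gripper opens to 85 mm and grips with 20 to 120 N. Pads are 22 mm wide; open, the fingers measure 114 mm over their backs; the gripper's body (76 mm by 85 mm) begins 54 mm behind the grasp point. The pads swing forward as they close: fully open they stand 13 mm farther back than shut.
Start: joints at [68.171, 12.427, 92.441, -0, 75.132, -6.429], TCP at [165.965, 602.574, 253.3] pointing down, gripper open.
Joint ranges: [-157.48, 157.48], [-44.54, 120.13], [17.64, 146.25], [-64.5, 244.5], [7.68, 150.69], [-147.95, 147.95]. Speed limits (degrees/s): [159.86, 159.86, 180, 180, 180, 180].

## Interface

Orientations are given as [roll, pitch, yaw] about the fixed x, y, z axes, in that order (R = Rz(yaw) Ry(pitch) Rx(roll)).
In Python, from cell import robot, optics gives the robot as it stands.
- The arm moves only by the tool arm_command, never from a script. Its argument "increments" is a list of rows, each a list of 2 entries, a list of its own where there are three numbers: the shift along the world's x, y, z in m, then the turn, a rotation vector about the world's x, y, z in degrees. In form: [[[dx, dy, dz], [wx, wy, wz]], ...]. A call has 1 to 20 rows; each row is the pose to reach, as a shift and turn from the pose measured when the call began; what a row does not reach only later rows make up. A row lasts 1/8 s, in which the tool goes at most 62.5 mm and 10.7 degrees, less where a joint would pass 70% of its speed; a pose out of reach is approached as far as the arm can. A call with a gripper value outside its range is refused whole. "gripper" is the opening, from 0 (shut) to 1 (fully open), set as the call begins (left out, the last holds). The fingers move at their own pace and stop on an object; the grip force is fixed at half the most. Time passes only in rows, so rows that repeat a pose let the fingers close. It gives the time, the measured TCP pose, the force and the opening at its end, in the units of the state.
- robot.state(): the state, without advancing time (a new reading comes with each control period).
- optics.read_camera(name): name is "side" or "top"; returns the picture (400x640x3 uint8, blue, green, red); there is no depth.
- optics.calibration(name): a dict with "K" (3x3 intrinsics, pixels), "R" (3x3) and "t" (3): a world point X has camera coordinates R X + t. Camera axes: x right, y down, z forward; pixel columns grow to the right and rows downward; lengths in mm; the calibration is good to about 2 mm. A picture is of the moment at which its call begins. calibration takes no time and is no camera call.
- robot.hand_in(): hands the job in, once; it reports no verdict.
The state is a dict: "clock": time; "joints": joint angles; "qd": joint speeds; "joint_torque": joint torques, N m; "ee_pos": TCP position; "orientation": TCP orientation; "ft_force": force on the tool from outside, world axes, zero at the start; "moment": the same for the moment, N m; "width": opening from 0.0 (shut) to 1.0 (fully open).
Only numpy, scipy, OpenCV 4.12 (cv2) and the standard library are available. Lean on these libraries where they do the work, as an engineer would, in place of code of your own. Each camera call takes 0.05 s, during which the arm holds its last target. There are 200 camera calls.

## Working session

There is one attempt and no reset: what is moved stays moved. The work goes in short steps, Python scripts to look and compute and a tool call to move; the robot and the scene stay as the last step left them, time stands still between calls to the robot, and variables do not carry over. Pictures are saved under pics/ and viewed, about 8 in all and at most 12, crops included, and the job is handed in when it is done.

Besides the shell and the picture viewer there is one more tool, called after ">>>" by a JSON object that holds its "fn" and its "kwargs", one argument or row to a line. arm_command: Moves the arm, as the interface text tells. Its arguments: {"type":"object","properties":{"increments":{"type":"array","items":{"type":"array"}},"gripper":{"type":"number"}},"required":["increments"]}

```bash
mkdir -p pics; ls
python3 - <<'E'
from cell import robot, optics
import cv2
for n in("side","top"):
    im=optics.read_camera(n); cv2.imwrite(f"pics/{n}0.png",im)
    c=optics.calibration(n); print(n,c["K"],c["R"],c["t"], -c["R"].T@c["t"])
print(robot.state())
E
```

```text
pics
side [[505.78364605   0.         322.71042584]
 [  0.         505.78364605 200.3273671 ]
 [  0.           0.           1.        ]] [[-6.16568308e-01 -7.87301091e-01  7.16471998e-04]
 [-5.70966617e-01  4.46520817e-01 -6.88924004e-01]
 [ 5.42070700e-01 -4.25177789e-01 -7.24833225e-01]] [399.14965201 446.99985899 863.28044274] [ 33.36598908 481.70388424 933.39730027]
top [[450.13255606   0.         310.70644019]
 [  0.         450.13255606 202.36022952]
 [  0.           0.           1.        ]] [[ 0.0099886  -0.99984356 -0.01459724]
 [-0.98494934 -0.00731864 -0.17268828]
 [ 0.17255444  0.01610246 -0.98486836]] [ 46.87047427 620.33640733 983.8506064 ] [ 440.76397667   35.56074386 1076.77233699]
{'clock': 0.1, 'joints': array([ 6.81730014e+01,  1.24736483e+01,  9.25203819e+01, -2.97626998e-04,
        7.51328844e+01, -6.42853582e+00]), 'qd': array([ 0.05865819, -0.1063743 , -0.14294788, -0.02670174,  0.1800063 ,
        0.06490036]), 'joint_torque': array([-1.57143440e-03, -3.98077118e+01, -3.04969954e+01, -2.37845561e-04,
        4.28896790e-03,  1.05082211e-05]), 'ee_pos': array([165.67587401, 601.92059326, 252.07567146]), 'orientation': array([-1.79873851e+02, -1.39241443e-02,  1.64601599e+02]), 'ft_force': array([0.06616113, 1.15867502, 0.08368613]), 'moment': array([ 0.01658735, -0.02753457,  0.02368126]), 'width': 0.9993278854609655}
```

View pics/side0.png

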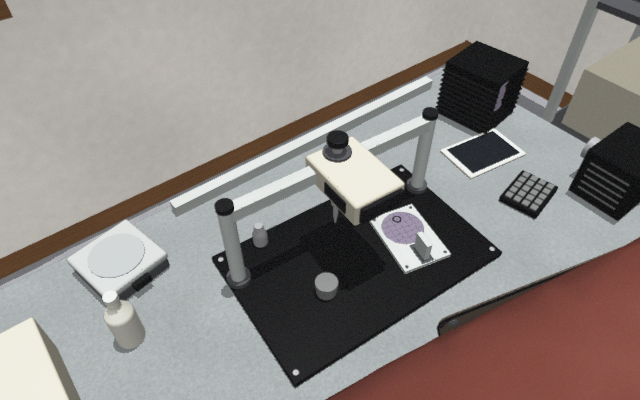

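View pics/top0.png

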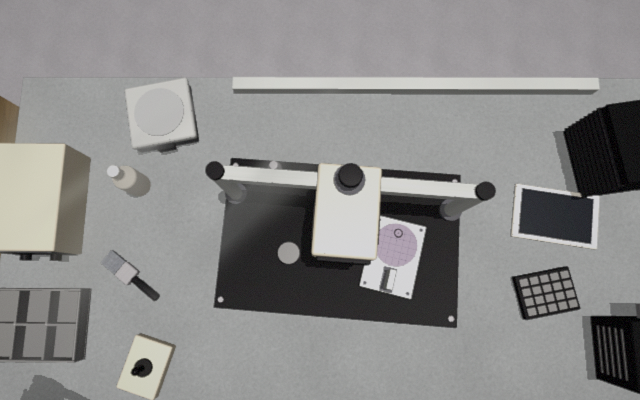

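Top view: slab corners are near (233,158), (461,175), (457,327) and (214,307), the plunger is at (349,178), the ring at (398,233) and the fin at (388,280). In the side view the ring is at (397,219), the fin at (423,247) and the needle near (336,212). I'll zoom in on both.

Run:
```python
import cv2
import numpy as np
t=cv2.imread("pics/top0.png"); s=cv2.imread("pics/side0.png")
a=cv2.resize(t[150:335,205:500],None,fx=2.7,fy=2.7,interpolation=cv2.INTER_CUBIC)
a=cv2.convertScaleAbs(a,alpha=1.3,beta=20)
cv2.imwrite("pics/topz.png",a)
b=cv2.resize(s[120:290,290:470],None,fx=3.5,fy=3.5,interpolation=cv2.INTER_CUBIC)
cv2.imwrite("pics/sidez.png",cv2.convertScaleAbs(b,alpha=1.3,beta=20))
```

```text
(no output)
```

View pics/topz.png

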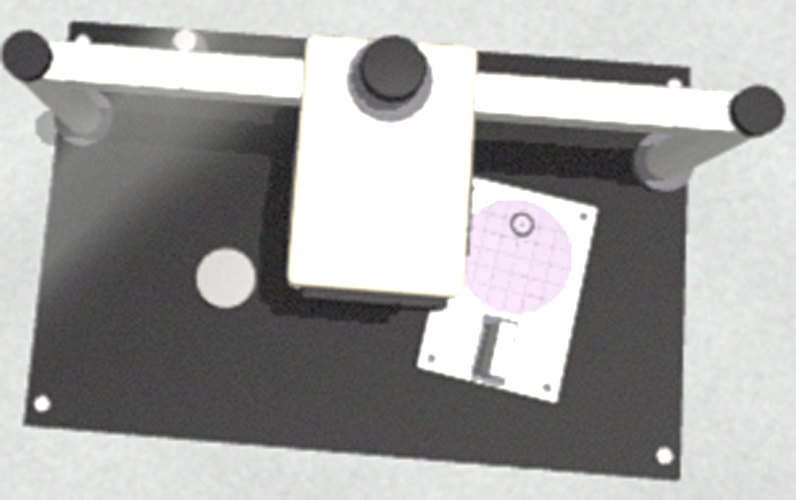

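View pics/sidez.png

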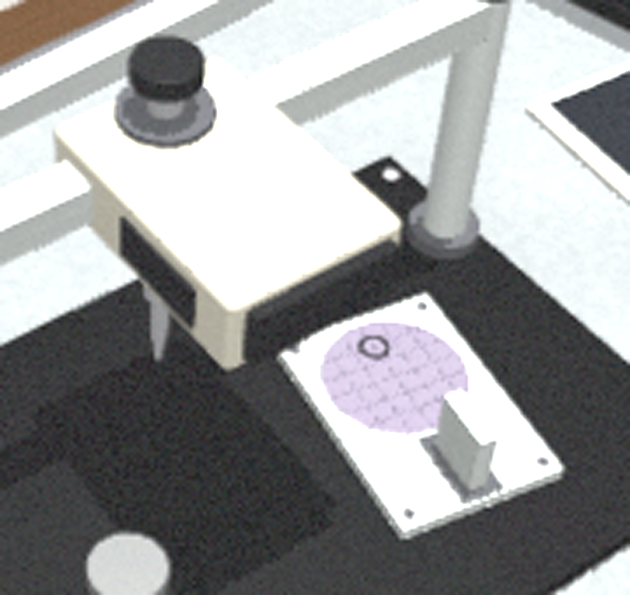

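Zoomed top view (2.7x, offset 205,150): the slab corners are clear, the ring is at (522,225), the carrier corners are at (597,207), (556,403) and (418,368), and the plunger disc is at (393,70). Zoomed side view (3.5x, offset 290,120): the needle tip is at (158,360), the ring at (374,347), and all four carrier corners are visible.

```bash
cat > h.py <<'E'
import numpy as np, cv2
from cell import robot, optics
C={n:optics.calibration(n) for n in("side","top")}
def ray(n,p):
    c=C[n]; d=c["R"].T@np.linalg.solve(c["K"],[p[0],p[1],1.]); return -c["R"].T@c["t"],d/np.linalg.norm(d)
def plane(n,p,z):
    o,d=ray(n,p); return o+d*(z-o[2])/d[2]
def proj(n,X):
    c=C[n]; q=c["K"]@(c["R"]@np.asarray(X,float)+c["t"]); return q[:2]/q[2]
def tri(ps,pt):
    o1,d1=ray("side",ps);o2,d2=ray("top",pt)
    s=np.linalg.lstsq(np.c_[d1,-d2],o2-o1,rcond=None)[0]
    a,b=o1+s[0]*d1,o2+s[1]*d2; return (a+b)/2,np.linalg.norm(a-b)
def rigid(L,W): # 2D fit W=R L+t -> yaw,t,residuals
    L=np.asarray(L,float);W=np.asarray(W,float)[:,:2]
    l,w=L-L.mean(0),W-W.mean(0)
    a=np.arctan2((l[:,0]*w[:,1]-l[:,1]*w[:,0]).sum(),(l*w).sum())
    R=np.array([[np.cos(a),-np.sin(a)],[np.sin(a),np.cos(a)]]);t=W.mean(0)-R@L.mean(0)
    return np.degrees(a),t,np.linalg.norm(W-(L@R.T+t),axis=1)
def edges(mask,quad,r=4):
    """refine polygon corners: fit lines to mask contour points near each side; None points skipped"""
    cs,_=cv2.findContours(mask,cv2.RETR_LIST,cv2.CHAIN_APPROX_NONE)
    P=np.vstack(cs)[:,0].astype(float); ls=[]
    for a,b in zip(quad,np.roll(quad,-1,0)):
        u=(b-a)/np.linalg.norm(b-a); n=np.array([-u[1],u[0]])
        for k in (r,r/2):
            s=(P-a)@u; k_=(abs((P-a)@n)<k)&(s>8)&(s<np.linalg.norm(b-a)-8)
            vx,vy,x,y=cv2.fitLine(P[k_].astype(np.float32),cv2.DIST_HUBER,0,.01,.01).ravel()
            a=np.array([x,y]);
            u=np.array([vx,vy])*np.sign(u@[vx,vy]);n=np.array([-u[1],u[0]]); 
            a=a+u*((quad[len(ls)]-a)@u)
        ls.append(np.cross([*a,1],[*(a+u),1]))
    out=[]
    for i in range(len(ls)):
        q=np.cross(ls[i-1],ls[i]); out.append(q[:2]/q[2])
    return np.array(out)
E
python3 - <<'E'
from h import *
np.set_printoptions(precision=2,suppress=True)
t=cv2.imread("pics/top0.png"); s=cv2.imread("pics/side0.png")
zt=lambda p:(np.array(p,float)+.5)/2.7-.5+[205,150]
zs=lambda p:(np.array(p,float)+.5)/3.5-.5+[290,120]
g=cv2.cvtColor(t,cv2.COLOR_BGR2GRAY)
# contour points lie on dark pixels: 0.5 px inside
q0=zt([(70,22),(690,68),(679,480),(25,425)])
q=edges((g<75).astype(np.uint8),q0); print("slab px",q0,q)
W=[plane("top",p,15) for p in q]
print(np.array(W),rigid([(90,280),(90,-280),(-270,-280),(-270,280)],W))
print("needle z39",plane("side",zs((158,360)),39))
print("needle xy by plunger top view",plane("top",zt((392,68)),297),"side",plane("side",zs((168,55)),297))
print("ring",plane("top",zt((522,225)),27),plane("side",zs((374,347)),27),tri(zs((374,347)),zt((522,225))))
ct=zt([(597,207),(556,403),(418,368)]);cs=zs([(427,293),(562,468),(405,533),(282,352)])
Wt=np.array([plane("top",p,27) for p in ct]);Ws=np.array([plane("side",p,27) for p in cs])
print(Wt,Ws)
L=[(85,-60),(-85,-60),(-85,60),(85,60)]
print(rigid(L[:3],Wt),rigid(L,Ws))
E
```

```text
slab px [[230.61 157.83]
 [460.24 174.87]
 [456.17 327.46]
 [213.94 307.09]] [[231.77 158.58]
 [459.48 174.88]
 [455.63 326.78]
 [214.16 306.4 ]]
[[ 733.93  246.87   15.  ]
 [ 696.65 -304.84   15.  ]
 [ 342.02 -279.54   15.  ]
 [ 381.27  273.41   15.  ]] (np.float64(-4.029970116467804), array([628.24, -22.35]), array([5.33, 3.57, 4.2 , 3.68]))
needle z39 [628.42 -21.04  39.  ]
needle xy by plunger top view [627.46 -20.74 297.  ] side [630.65 -24.14 297.  ]
ring [ 553.58 -151.75   27.  ] [ 554.67 -151.36   27.  ] (array([ 553.9 , -151.27,   27.67]), np.float64(1.07186009792228))
[[ 569.76 -216.86   27.  ]
 [ 403.32 -176.8    27.  ]
 [ 431.14  -60.95   27.  ]] [[ 568.42 -215.89   27.  ]
 [ 405.05 -174.4    27.  ]
 [ 430.75  -59.12   27.  ]
 [ 589.98  -98.85   27.  ]]
(np.float64(-13.333636530270695), array([ 500.26, -138.61]), array([0.69, 0.71, 0.41])) (np.float64(-13.249842932293815), array([ 498.55, -137.07]), array([1.29, 3.38, 1.19, 5.11]))
```

Both views agree to about 1–2 mm: needle (628.3, −21.3), frame yaw −4.0°, carrier origin (500.2, −138.1), carrier yaw −13.3°. Next I'll work out the grasp poses with a 42° lean.

```bash
cat >> h.py <<'E'
from scipy.spatial.transform import Rotation as Ro
def tool(yaw,lean): # tool y along carrier y, z forward-down
    c=Ro.from_euler("z",yaw,degrees=True); b=np.radians(lean)
    z=np.array([np.sin(b),0,-np.cos(b)]);y=np.array([0,1.,0])
    return c*Ro.from_matrix(np.c_[np.cross(y,z),y,z])
def delta(pos,rot):
    s=robot.state(); r0=Ro.from_euler("xyz",s["orientation"],degrees=True)
    return np.round((np.asarray(pos)-s["ee_pos"])/1000,4),np.round((rot*r0.inv()).as_rotvec(degrees=True),2)
E
python3 - <<'E'
from h import *
o=np.array([500.2,-138.1]);y=np.radians(-13.3)
f=np.r_[o-55*np.array([np.cos(y),np.sin(y)]),59]; R=tool(-13.3,42); z=R.as_matrix()[:,2]
print("fin",f,plane("top",(288.7,253),51))
for b in(3,110): print(b,f-b*z,delta(f-b*z,R))
print([delta(w,R)[0] for w in((400,350,350),(400,80,350))])
E
```

```text
fin [ 446.675162   -125.44726445   59.        ] [503.37810561 101.13966052  51.        ]
3 [ 444.72161069 -124.98546449   61.22943448] (array([ 0.279 , -0.7269, -0.1908]), array([-10.3 , -40.74,   2.05]))
110 [ 375.04494738 -108.51459924  140.7459308 ] (array([ 0.2094, -0.7104, -0.1113]), array([-10.3 , -40.74,   2.05]))
[array([ 0.2343, -0.2519,  0.0979]), array([ 0.2343, -0.5219,  0.0979])]
```

>>> {"fn": "arm_command", "kwargs": {
  "increments": [
    [[0.05,-0.05,0.05],[0,0,0]],
    [[0.1,-0.1,0.098],[0,0,0]],
    [[0.14,-0.15,0.098],[0,0,0]],
    [[0.18,-0.2,0.098],[0,0,0]],
    [[0.2,-0.25,0.098],[0,0,0]],
    [[0.22,-0.31,0.098],[0,0,0]],
    [[0.234,-0.37,0.098],[0,0,0]],
    [[0.234,-0.43,0.098],[0,0,0]],
    [[0.234,-0.49,0.098],[0,0,0]],
    [[0.234,-0.55,0.098],[-2,-8,0.4]],
    [[0.23,-0.6,0.09],[-4,-16,0.8]],
    [[0.225,-0.65,0.06],[-6,-24,1.2]],
    [[0.22,-0.69,0.01],[-8,-32,1.6]],
    [[0.21,-0.71,-0.04],[-10.3,-40.7,2]],
    [[0.209,-0.71,-0.08],[-10.3,-40.7,2]],
    [[0.209,-0.71,-0.111],[-10.3,-40.7,2]],
    [[0.209,-0.71,-0.111],[-10.3,-40.7,2]],
    [[0.209,-0.71,-0.111],[-10.3,-40.7,2]]
  ],
  "gripper": 1
}}

```text
clock: 2.35
ee_pos: [421.9, -122.4, 154.4]
orientation: [179.5, 39.4, 166.6]
ft_force: [-0.7, 0.1, 0.9]
width: 0.998
```

Run:
```python
from h import *
y=np.radians(-13.3);o=np.array([500.2,-138.1])
f=np.r_[o-55*np.array([np.cos(y),np.sin(y)]),59]; R=tool(-13.3,42); z=R.as_matrix()[:,2]
print(robot.state()["joints"],delta(f-3*z,R))
im=np.vstack([optics.read_camera("top")[130:340,200:500],optics.read_camera("side")[100:310,270:570]])
cv2.imwrite("pics/pre.png",cv2.resize(im,None,fx=1.4,fy=1.4))
```

```text
[ -34.20879918  -26.76889869  146.20667423   31.41290433   26.60595417
 -135.05635394] (array([ 0.0228, -0.0026, -0.0932]), array([-0.92, -2.42, -0.23]))
```

View pics/pre.png

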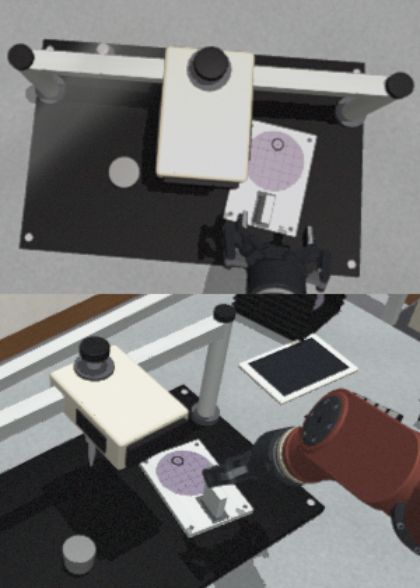

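Top half: the open gripper stands at the carrier's near end with its fingers straddling the fin line. Joint 3 is near its limit there, so I'll go down in stages and watch the joints.

>>> {"fn": "arm_command", "kwargs": {
  "increments": [
    [[0.008,-0.001,-0.012],[0,0,0]],
    [[0.013,-0.002,-0.025],[0,0,0]],
    [[0.018,-0.0025,-0.04],[-0.4,-1,0]],
    [[0.022,-0.0025,-0.055],[-0.9,-2.4,-0.2]],
    [[0.0228,-0.0026,-0.06],[-0.9,-2.4,-0.2]],
    [[0.0228,-0.0026,-0.06],[-0.9,-2.4,-0.2]]
  ],
  "gripper": 1
}}

```text
clock: 3.2
ee_pos: [447.6, -115.9, 112.3]
orientation: [-179.1, 41.3, 166.6]
ft_force: [1.0, 0.3, -0.4]
width: 1.004
```

Run:
```python
from h import *
y=np.radians(-13.3);o=np.array([500.2,-138.1])
f=np.r_[o-55*np.array([np.cos(y),np.sin(y)]),59]; R=tool(-13.3,42); z=R.as_matrix()[:,2]
print(robot.state()["joints"],delta(f-3*z,R))
```

```text
[ -29.09048753  -14.92687184  145.4731161    46.68734943   13.02775525
 -147.85602915] (array([-0.0029, -0.0091, -0.051 ]), array([ 0.5 , -0.81,  0.65]))
```

Joint 6 is at its limit and the wrist is near-singular here. I'll fit the arm's kinematics, which are linear in the link lengths, from the three recorded states and choose a better lean or half-turn.

```bash
cat > kin.py <<'E'
from h import *
from scipy.optimize import least_squares
E=lambda s,a:Ro.from_euler(s,a,degrees=True)
def rots(q): 
    A=E("z",q[0]);B=A*E("y",q[1]);F=A*E("y",q[1]+q[2]);T=F*E("z",q[3])*E("y",q[4])*E("z",q[5]); return A,B,F,T
def M(q):
    A,B,F,T=[r.as_matrix() for r in rots(q)]
    return np.c_[A,B[:,2],F[:,0],F[:,2],T[:,2]]
D=[([68.171,12.427,92.441,0,75.132,-6.429],[165.965,602.574,253.3],[180,0,164.6]),
([-34.20879918,-26.76889869,146.20667423,31.41290433,26.60595417,-135.05635394],[421.9,-122.4,154.4],[179.5,39.4,166.6]),
([-29.09048753,-14.92687184,145.4731161,46.68734943,13.02775525,-147.85602915],[447.6,-115.9,112.3],[-179.1,41.3,166.6])]
s=robot.state(); D.append((s["joints"],s["ee_pos"],s["orientation"]))
Mx=np.vstack([M(d[0]) for d in D]);b=np.hstack([d[1] for d in D])
prm=np.linalg.lstsq(Mx,b,rcond=1e-6)[0]
LO=np.array([-157.48,-44.54,17.64,-64.5,7.68,-147.95]);HI=np.array([157.48,120.13,146.25,244.5,150.69,147.95])
CT=(rots(D[0][0])[3].inv()*E("xyz",D[0][2])) # tool const
def ik(p,R,guesses):
    best=[]
    for g in guesses:
        f=lambda q:np.r_[(M(q)@prm-p)/10,((rots(q)[3]*CT).inv()*R).as_rotvec(degrees=True)]
        g=np.clip(g,LO+.1,HI-.1)
        r=least_squares(f,g,bounds=(LO,HI),x_scale=30)
        if r.cost<1e-3 and not any(np.abs(r.x-x).max()<1 for x in best): best.append(r.x)
    return best
E
python3 - <<'E'
from kin import *
np.set_printoptions(precision=1,suppress=True)
print(prm,np.abs(Mx@prm-b).max()); 
for d in D: print((rots(d[0])[3].inv()*E("xyz",d[2])).as_rotvec(degrees=True))
G=[[a,-10,140,c,d,e] for a in(-20,) for c in(0,45,120,190) for d in(15,40) for e in(-130,-60,0,45,120)]
for nm,p,yaw in(("pick",[446.7,-125.4,59],-13.3),("place",[518.6,-13.6,59],-4.)):
  for lean in(30,36,42,48,54):
    R=tool(yaw,lean);z=R.as_matrix()[:,2]
    for fl in(0,180):
        for q in ik(np.array(p)-3*z,R*E("z",fl),G): print(nm,lean,fl,q)
E
```

```text
[ -0.   70.  294.6 454.5  61.6 557.8 282.6] 0.04356910414068693
[ 0.  0. 90.]
[-0.  0. 90.]
[ 0.   0.1 90. ]
[ 0. -0. 90.]
pick 30 0 [ -29.3   -4.1  139.7   27.7   17.2 -130.6]
pick 30 180 [-29.3  -4.1 139.7  27.7  17.2  49.4]
pick 36 180 [-30.7  -4.6 143.   55.9  12.2  20.5]
pick 42 180 [-32.2  -4.  145.9 100.3  12.7 -24.8]
place 30 0 [ -11.3    3.   132.7   14.2   14.9 -110.1]
place 30 180 [-11.3   3.  132.7  14.2  14.9  69.9]
place 48 0 [-13.    4.9 141.2 153.9  15.3 109.3]
place 48 180 [-13.    4.9 141.2 153.9  15.3 -70.7]
place 54 0 [-13.6   8.  143.  162.   25.8 100.7]
place 54 180 [-13.6   8.  143.  162.   25.8 -79.3]
```

The model fits to 0.04 mm. I'll search for one lean that works for both pick and place, allowing small grip offsets along the fin.

Run:
```python
from kin import *
np.set_printoptions(precision=1,suppress=True)
G=[[-20,-5,140,c,d,e] for c,e in((15,60),(60,20),(100,-25),(150,-70)) for d in(14,)]
for dx,dz in((0,0),(10,0),(10,6),(0,6)):
  for lean in(34,36,38,40,42,44,46):
    out=[]
    for k in(0,.33,.67,1):
        p=np.array([446.7,-125.4,59+dz])*(1-k)+np.array([518.6,-13.6,59+dz])*k; yaw=-13.3+9.3*k
        R=tool(yaw,lean);m=R.as_matrix();cx=E("z",yaw).apply([dx,0,0])
        s=ik(p+cx-3*m[:,2],R*E("z",180),G)
        out.append(s[0] if s else None)
    print(dx,dz,lean,out)
```

```text
0 0 34 [array([-30.2,  -4.6, 141.9,  44. ,  13.5,  32.6]), array([-23.5,  -2.5, 140. ,  39.1,  11.8,  40.4]), array([-17.2,  -0. , 137.6,  32.8,  10.5,  49.2]), array([-11.6,   2.7, 134.9,  26.1,   9.7,  57.9])]
0 0 36 [array([-30.7,  -4.6, 143. ,  55.9,  12.2,  20.5]), array([-23.9,  -2.6, 141.1,  52.1,  10.1,  27.2]), array([-17.5,  -0.1, 138.7,  46.3,   8.4,  35.6]), None]
0 0 38 [array([-31.2,  -4.6, 144. ,  70.3,  11.6,   5.8]), array([-24.3,  -2.5, 142.1,  69.5,   9.2,   9.6]), None, None]
0 0 40 [array([-31.7,  -4.4, 145. ,  85.8,  11.7, -10. ]), array([-24.6,  -2.3, 143.1,  89.2,   9.2, -10.3]), None, None]
0 0 42 [array([-32.2,  -4. , 145.9, 100.3,  12.7, -24.8]), array([-25. ,  -2. , 144. , 107.2,  10.3, -28.6]), array([-18.3,   0.5, 141.6, 115.3,   8.3, -33.9]), None]
0 0 44 [None, array([-25.4,  -1.5, 144.9, 121.1,  12.3, -42.7]), array([-18.5,   1. , 142.4, 130.6,  10.5, -49.3]), array([-12.6,   3.6, 139.6, 139.3,   9.1, -55.8])]
0 0 46 [None, array([-25.8,  -0.8, 145.7, 130.9,  14.8, -52.8]), array([-18.8,   1.6, 143.2, 140.3,  13.2, -59.2]), array([-12.8,   4.2, 140.5,
[... 2979 characters left out ...]
3. ,   9.6,  16.2]), array([-17.8,  -1.1, 139.7,  59.2,   7.7,  22.6]), None]
0 6 40 [array([-31.7,  -5.7, 145. ,  79.7,  11.9,  -3.8]), array([-24.6,  -3.5, 143.1,  81.9,   9.3,  -2.9]), None, None]
0 6 42 [array([-32.2,  -5.4, 146. ,  94.5,  12.6, -18.8]), array([-25. ,  -3.3, 144.1, 100.5,  10. , -21.8]), array([-18.3,  -0.7, 141.6, 107.7,   7.8, -26.2]), None]
0 6 44 [None, array([-25.4,  -2.8, 144.9, 115.8,  11.7, -37.3]), array([-18.5,  -0.2, 142.5, 125.3,   9.7, -44. ]), array([-12.6,   2.5, 139.7, 134.4,   8.3, -50.9])]
0 6 46 [None, array([-25.8,  -2.2, 145.8, 126.9,  14. , -48.7]), array([-18.8,   0.3, 143.3, 136.7,  12.3, -55.6]), array([-12.8,   3. , 140.5, 145.4,  11.1, -62. ])]
```

Gripping 12 mm forward and 2 mm lower on the fin, with a 45° lean and the half-turned wrist, is feasible all the way. I'll plan the retreat, the flip and the approach.

```bash
cat >> kin.py <<'E'
def plan(wps): # (pos,Rot) list -> rows + joints
    q=robot.state()["joints"]
    for p,R in wps:
        s=ik(np.array(p,float),R,[q]); d=delta(p,R)
        dq=None
        if s: dq=np.abs(s[0]-q).max(); q=s[0]
        print([np.round(d[0],4).tolist(),np.round(d[1],1).tolist()],"|",np.round(q[2:],1) if s else "NOIK",dq and round(dq,1))
E
python3 - <<'E'
from kin import *
w=[]
for k in range(1,6): w.append(([447.6-9.5*k,-116,112+26*k],tool(-13.3,41.3-5*k)))
for k in range(1,16): w.append(([400,-118,242],tool(-13.3,16.3-max(0,0))*E("z",10.5*k)))
plan(w)
E
```

```text
[[-0.0095, -0.0001, 0.0257], [1.8, 4.7, 0.6]] | [ 143.2   24.7   23.8 -126.4] 21.9
[[-0.019, -0.0001, 0.0517], [3.0, 9.6, 0.6]] | [ 140.3   15.2   33.9 -116.8] 10.1
[[-0.0285, -0.0001, 0.0777], [4.2, 14.4, 0.6]] | [ 136.9   10.3   43.5 -112. ] 9.6
[[-0.038, -0.0001, 0.1037], [5.4, 19.3, 0.5]] | [ 133.2    7.2   52.4 -109.2] 8.9
[[-0.0475, -0.0001, 0.1297], [6.5, 24.2, 0.5]] | [ 129.3    4.9   60.8 -107.3] 8.4
[[-0.0476, -0.0021, 0.1297], [11.5, 22.8, -8.8]] | [129.3   5.   60.8 -97.2] 10.2
[[-0.0476, -0.0021, 0.1297], [16.4, 21.4, -18.1]] | [129.3   5.   60.8 -86.7] 10.5
[[-0.0476, -0.0021, 0.1297], [21.2, 19.8, -27.3]] | [129.3   5.   60.8 -76.2] 10.5
[[-0.0476, -0.0021, 0.1297], [26.0, 18.0, -36.6]] | [129.3   5.   60.8 -65.7] 10.5
[[-0.0476, -0.0021, 0.1297], [30.8, 16.2, -45.9]] | [129.3   5.   60.8 -55.2] 10.5
[[-0.0476, -0.0021, 0.1297], [35.5, 14.1, -55.1]] | [129.3   5.   60.8 -44.7] 10.5
[[-0.0476, -0.0021, 0.1297], [40.2, 12.0, -64.4]] | [129.3   5.   60.8 -34.2] 10.5
[[-0.0476, -0.0021, 0.1297], [44.8, 9.6, -73.7]] | [129.3   5.   60.8 -23.7] 10.5
[[-0.0476, -0.0021, 0.1297], [49.4, 7.1, -82.9]] | [129.3   5.   60.8 -13.2] 10.5
[[-0.0476, -0.0021, 0.1297], [53.9, 4.4, -92.1]] | [129.3   5.   60.8  -2.7] 10.5
[[-0.0476, -0.0021, 0.1297], [58.4, 1.6, -101.4]] | [129.3   5.   60.8   7.8] 10.5
[[-0.0476, -0.0021, 0.1297], [62.8, -1.5, -110.6]] | [129.3   5.   60.8  18.3] 10.5
[[-0.0476, -0.0021, 0.1297], [67.1, -4.8, -119.8]] | [129.3   5.   60.8  28.8] 10.5
[[-0.0476, -0.0021, 0.1297], [71.3, -8.3, -128.9]] | [129.3   5.   60.8  39.3] 10.5
[[-0.0476, -0.0021, 0.1297], [75.5, -12.1, -138.0]] | [129.3   5.   60.8  49.8] 10.5
```

>>> {"fn": "arm_command", "kwargs": {
  "increments": [
    [[-0.009,0,0.026],[1.8,4.7,0.6]],
    [[-0.019,0,0.052],[3,9.6,0.6]],
    [[-0.028,0,0.078],[4.2,14.4,0.6]],
    [[-0.038,0,0.104],[5.4,19.3,0.5]],
    [[-0.047,0,0.13],[6.5,24.2,0.5]],
    [[-0.047,-0.002,0.13],[11.5,22.8,-8.8]],
    [[-0.047,-0.002,0.13],[16.4,21.4,-18.1]],
    [[-0.047,-0.002,0.13],[21.2,19.8,-27.3]],
    [[-0.047,-0.002,0.13],[26,18,-36.6]],
    [[-0.047,-0.002,0.13],[30.8,16.2,-45.9]],
    [[-0.047,-0.002,0.13],[35.5,14.1,-55.1]],
    [[-0.047,-0.002,0.13],[40.2,12,-64.4]],
    [[-0.047,-0.002,0.13],[44.8,9.6,-73.7]],
    [[-0.047,-0.002,0.13],[49.4,7.1,-82.9]],
    [[-0.047,-0.002,0.13],[53.9,4.4,-92.1]],
    [[-0.047,-0.002,0.13],[58.4,1.6,-101.4]],
    [[-0.047,-0.002,0.13],[62.8,-1.5,-110.6]],
    [[-0.047,-0.002,0.13],[67.1,-4.8,-119.8]],
    [[-0.047,-0.002,0.13],[71.3,-8.3,-128.9]],
    [[-0.047,-0.002,0.13],[75.5,-12.1,-138]]
  ],
  "gripper": 1
}}

```text
clock: 5.7
ee_pos: [400.5, -118.5, 243.3]
orientation: [173.6, -15.2, 9.7]
ft_force: [0.4, -0.3, -0.8]
width: 1.001
```

Run:
```python
from kin import *
print(robot.state()["joints"])
cx=E("z",-13.3).apply([12,0,0]); f=np.array([446.7,-125.4,57])+cx
fl=E("z",180)
g=f-3*tool(-13.3,45).as_matrix()[:,2]
T=lambda l:tool(-13.3,l)*fl
w=[([410,-120,225],T(16)),([415,-120,200],T(16)),([425,-122,180],T(16)),([433,-123,160],T(18)),(g+[0,0,90],T(22)),(g+[0,0,80],T(26)),(g+[0,0,65],T(30)),(g+[0,0,50],T(34)),(g+[0,0,35],T(37)),(g+[0,0,25],T(40)),(g+[0,0,12],T(42.5)),(g,T(45))]
print(g); plan(w)
```

```text
[-29.13614968 -25.75080195 129.20102985   5.0125056   60.8082435
  50.18021185]
[ 456.31372233 -127.67258766   59.12132034]
[[0.0095, -0.0015, -0.0183], [6.2, -1.0, -21.3]] | [129.1   4.9  58.1  72.7] 22.6
[[0.0145, -0.0015, -0.0433], [6.2, -1.0, -21.3]] | [130.1   5.   54.4  72.8] 3.7
[[0.0245, -0.0035, -0.0633], [6.2, -1.0, -21.3]] | [130.    5.   51.1  73. ] 3.4
[[0.0325, -0.0045, -0.0833], [6.1, -3.0, -21.1]] | [131.3   6.1  46.   72.1] 5.1
[[0.0558, -0.0092, -0.0942], [5.9, -7.1, -20.9]] | [131.4   8.2  39.4  70.7] 6.6
[[0.0558, -0.0092, -0.1042], [5.7, -11.1, -20.7]] | [134.3  11.6  33.6  67.1] 5.7
[[0.0558, -0.0092, -0.1192], [5.5, -15.1, -20.4]] | [137.2  17.1  27.   61.2] 6.6
[[0.0558, -0.0092, -0.1342], [5.3, -19.1, -20.1]] | [139.9  26.8  20.4  51. ] 10.2
[[0.0558, -0.0092, -0.1492], [5.1, -22.1, -19.9]] | [141.9  41.8  15.3  35.6] 15.5
[[0.0558, -0.0092, -0.1592], [4.9, -25.1, -19.6]] | [143.5  65.4  12.4  11.4] 24.1
[[0.0558, -0.0092, -0.1722], [4.8, -27.6, -19.4]] | [144.6  96.1  12.3 -19.8] 31.3
[[0.0558, -0.0092, -0.1842], [4.7, -30.1, -19.2]] | [145.6 120.7  15.4 -45.2] 25.3
```

>>> {"fn": "arm_command", "kwargs": {
  "increments": [
    [[0.005,-0.001,-0.01],[3.1,-0.5,-10.5]],
    [[0.0095,-0.0015,-0.018],[6.2,-1,-21.3]],
    [[0.0145,-0.0015,-0.043],[6.2,-1,-21.3]],
    [[0.0245,-0.0035,-0.063],[6.2,-1,-21.3]],
    [[0.0325,-0.0045,-0.083],[6.1,-3,-21.1]],
    [[0.0558,-0.0092,-0.094],[5.9,-7.1,-20.9]],
    [[0.0558,-0.0092,-0.104],[5.7,-11.1,-20.7]],
    [[0.0558,-0.0092,-0.119],[5.5,-15.1,-20.4]],
    [[0.0558,-0.0092,-0.134],[5.3,-19.1,-20.1]],
    [[0.0558,-0.0092,-0.142],[5.2,-20.6,-20]],
    [[0.0558,-0.0092,-0.149],[5.1,-22.1,-19.9]],
    [[0.0558,-0.0092,-0.154],[5,-23.6,-19.7]],
    [[0.0558,-0.0092,-0.159],[4.9,-25.1,-19.6]],
    [[0.0558,-0.0092,-0.164],[4.85,-26,-19.5]],
    [[0.0558,-0.0092,-0.168],[4.8,-26.8,-19.4]],
    [[0.0558,-0.0092,-0.172],[4.8,-27.6,-19.4]],
    [[0.0558,-0.0092,-0.178],[4.7,-28.8,-19.3]],
    [[0.0558,-0.0092,-0.1842],[4.7,-30.1,-19.2]],
    [[0.0558,-0.0092,-0.1842],[4.7,-30.1,-19.2]],
    [[0.0558,-0.0092,-0.1842],[4.7,-30.1,-19.2]]
  ],
  "gripper": 1
}}

```text
clock: 8.2
ee_pos: [457.0, -128.1, 60.1]
orientation: [180.0, -45.1, -13.3]
ft_force: [1.0, -0.4, 0.9]
width: 0.997
```

Run:
```python
from kin import *
print(robot.state()["joints"])
g=[456.3,-127.7,59.1]
print(delta(g,tool(-13.3,45)*E("z",180)))
s=optics.read_camera("side")[130:300,330:530]
t=optics.read_camera("top")[200:320,300:500]
im=np.vstack([s,t]);cv2.imwrite("pics/g.png",cv2.resize(im,None,fx=2,fy=2,interpolation=cv2.INTER_CUBIC))
```

```text
[-32.15085509  -1.11521966 145.51432999 120.24092028  15.37929755
 -44.74612909]
(array([-0.0007,  0.0004, -0.001 ]), array([ 0.02,  0.07, -0.04]))
```

View pics/g.png

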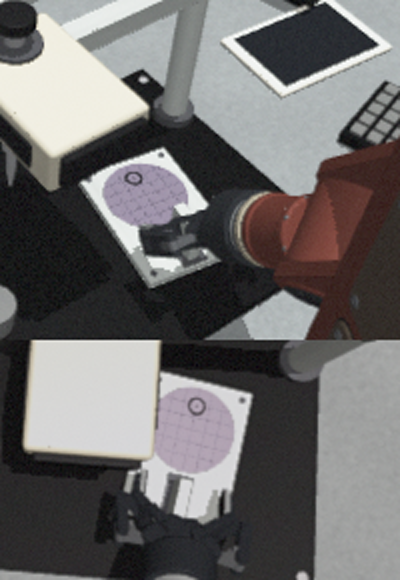

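The fin sits centred between the fingers, so I'll close.

>>> {"fn": "arm_command", "kwargs": {
  "increments": [
    [[-0.0005,0.0003,-0.0007],[0,0,0]],
    [[-0.0005,0.0003,-0.0007],[0,0,0]],
    [[-0.0005,0.0003,-0.0007],[0,0,0]],
    [[-0.0005,0.0003,-0.0007],[0,0,0]],
    [[-0.0005,0.0003,-0.0007],[0,0,0]],
    [[-0.0005,0.0003,-0.0007],[0,0,0]],
    [[-0.0005,0.0003,-0.0007],[0,0,0]],
    [[-0.0005,0.0003,-0.0007],[0,0,0]]
  ],
  "gripper": 0
}}

```text
clock: 9.3
ee_pos: [456.6, -127.8, 59.5]
orientation: [180.0, -45.1, -13.3]
ft_force: [-2.3, 0.5, 3.6]
width: 0.154
```

Run:
```python
from kin import *
st=robot.state(); print(st["joints"],st["width"],st["ft_force"],st["moment"])
s=optics.read_camera("side");t=optics.read_camera("top");cv2.imwrite("pics/s1.png",s);cv2.imwrite("pics/t1.png",t)
# rotate pose about carrier: target = current tool pose moved by the carrier motion, carrier yaw assumed = -13.3
o0=np.array([553.9,-151.3]); # mark
o1=np.array([628.3,-21.3])
w=[];R0=Ro.from_euler("xyz",st["orientation"],degrees=True);p0=st["ee_pos"]
for k in np.linspace(0,1,19)[1:]:
    r=E("z",9.3*k); m=o0+(o1-o0)*k
    w.append((np.r_[m+r.apply(np.r_[p0[:2]-o0,0])[:2],p0[2]],r*R0))
plan(w)
```

```text
[-32.14090766  -1.03427255 145.58020293 120.77607464  15.46403403
 -45.28724693] 0.15413672267667258 [-2.30603145  0.48118413  3.62170463] [ 0.08305724  0.21119171 -0.21116683]
[[0.0039, 0.0063, 0.0], [0.0, -0.0, 0.5]] | [145.3 122.2  15.1 -46.1] 1.4
[[0.0079, 0.0127, 0.0], [0.0, -0.0, 1.0]] | [145.  123.6  14.8 -47. ] 1.4
[[0.0118, 0.019, 0.0], [0.0, -0.0, 1.6]] | [144.7 125.1  14.4 -47.9] 1.4
[[0.0158, 0.0254, 0.0], [0.0, -0.0, 2.1]] | [144.4 126.5  14.1 -48.9] 1.5
[[0.0197, 0.0317, 0.0], [0.0, -0.0, 2.6]] | [144.1 128.   13.8 -49.8] 1.5
[[0.0237, 0.038, 0.0], [0.0, -0.0, 3.1]] | [143.7 129.5  13.5 -50.8] 1.5
[[0.0276, 0.0444, 0.0], [0.0, -0.0, 3.6]] | [143.4 131.   13.2 -51.8] 1.5
[[0.0316, 0.0507, 0.0], [0.0, -0.0, 4.1]] | [143.  132.5  12.9 -52.8] 1.5
[[0.0356, 0.057, 0.0], [0.0, -0.0, 4.6]] | [142.6 134.   12.7 -53.8] 1.5
[[0.0396, 0.0634, 0.0], [0.0, -0.0, 5.2]] | [142.2 135.4  12.4 -54.9] 1.5
[[0.0436, 0.0697, 0.0], [0.0, -0.0, 5.7]] | [141.8 136.9  12.2 -55.9] 1.5
[[0.0476, 0.076, 0.0], [0.0, -0.0, 6.2]] | [141.4 138.3  11.9 -56.9] 1.4
[[0.0517, 0.0823, 0.0], [0.0, -0.0, 6.7]] | [140.9 139.8  11.7 -57.9] 1.4
[[0.0557, 0.0887, 0.0], [0.0, -0.0, 7.2]] | [140.5 141.1  11.5 -58.9] 1.4
[[0.0597, 0.095, 0.0], [0.0, -0.0, 7.8]] | [140.  142.5  11.3 -59.9] 1.4
[[0.0638, 0.1013, 0.0], [0.0, -0.0, 8.3]] | [139.5 143.8  11.1 -60.9] 1.3
[[0.0678, 0.1076, 0.0], [0.0, -0.0, 8.8]] | [139.  145.1  10.9 -61.8] 1.3
[[0.0719, 0.114, 0.0], [0.0, -0.0, 9.3]] | [138.5 146.4  10.7 -62.7] 1.2
```

The grip is good: 0.154 opening is 13–14 mm, with a slight downward preload. I'll slide most of the way, then look again.

>>> {"fn": "arm_command", "kwargs": {
  "increments": [
    [[0.0039,0.0063,0],[0,0,0.5]],
    [[0.0079,0.0127,0],[0,0,1]],
    [[0.0118,0.019,0],[0,0,1.6]],
    [[0.0158,0.0254,0],[0,0,2.1]],
    [[0.0197,0.0317,0],[0,0,2.6]],
    [[0.0237,0.038,0],[0,0,3.1]],
    [[0.0276,0.0444,0],[0,0,3.6]],
    [[0.0316,0.0507,0],[0,0,4.1]],
    [[0.0356,0.057,0],[0,0,4.6]],
    [[0.0396,0.0634,0],[0,0,5.2]],
    [[0.0436,0.0697,0],[0,0,5.7]],
    [[0.0476,0.076,0],[0,0,6.2]],
    [[0.0517,0.0823,0],[0,0,6.7]],
    [[0.0557,0.0887,0],[0,0,7.2]],
    [[0.0597,0.095,0],[0,0,7.8]],
    [[0.0638,0.1013,0],[0,0,8.3]],
    [[0.0678,0.1076,0],[0,0,8.8]],
    [[0.0719,0.114,0],[0,0,9.3]],
    [[0.0719,0.114,0],[0,0,9.3]]
  ],
  "gripper": 0
}}

```text
clock: 11.78
ee_pos: [529.0, -12.7, 59.5]
orientation: [180.0, -45.1, -3.8]
ft_force: [1.8, 0.1, -1.1]
width: 0.153
```

Run:
```python
from kin import *
st=robot.state(); print(st["joints"],st["width"],st["ft_force"],st["moment"])
s=optics.read_camera("side");t=optics.read_camera("top");cv2.imwrite("pics/s2.png",s);cv2.imwrite("pics/t2.png",t)
im=cv2.resize(s[165:285,300:440],None,fx=5,fy=5,interpolation=cv2.INTER_CUBIC)
cv2.imwrite("pics/s2z.png",cv2.convertScaleAbs(im,alpha=1.4,beta=10))
```

```text
[-12.17942862   5.63392868 138.50090278 146.36310141  10.73791971
 -62.77373283] 0.1531632085091006 [ 1.83507245  0.05343958 -1.1160903 ] [0.15231449 0.37244957 0.10397977]
```

View pics/s2z.png

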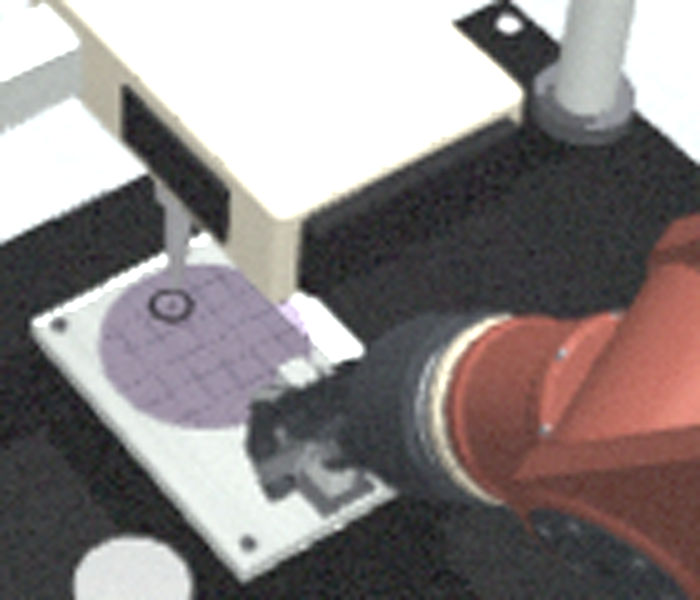

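The ring is at zoom (171,305), so the mark is almost under the needle tip at zoom (177,287). The clearance to the head is good. I'll measure the residual offset and the squareness.

Run:
```python
from h import *
np.set_printoptions(precision=2,suppress=True)
z5=lambda p:(np.array(p,float)+.5)/5-.5+[300,165]
zs=lambda p:(np.array(p,float)+.5)/3.5-.5+[290,120]
s0=cv2.imread("pics/side0.png");s=cv2.imread("pics/s2.png");t=cv2.imread("pics/t2.png")
# ring centroid: dark pixels within wafer near guess
hsv=cv2.cvtColor(s,cv2.COLOR_BGR2GRAY).astype(float); c=z5((171,305))
u,v=np.meshgrid(np.arange(640),np.arange(400));k=((u-c[0])/5.5)**2+((v-c[1])/4.8)**2<1
w=np.clip(np.median(hsv[k])-8-hsv,0,None)*k; c2=np.array([(w*u).sum(),(w*v).sum()])/w.sum(); print("ring px",c,c2)
for tip in (z5((177,287)),zs((158,360))):
    n=plane("side",tip,39);print("tip",tip,n,"ring-tip",plane("side",c,27)-n,plane("side",c2,27)-n)
# carrier edges side view
g=cv2.cvtColor(s,cv2.COLOR_BGR2GRAY)
def lineang(mask,a,b,n,z,r=3):
    cs,_=cv2.findContours(mask.astype(np.uint8),cv2.RETR_LIST,cv2.CHAIN_APPROX_NONE);P=np.vstack(cs)[:,0].astype(float)
    a,b=np.array(a,float),np.array(b,float);U=(b-a)/np.linalg.norm(b-a);N=np.array([-U[1],U[0]])
    for _ in range(2):
        q=P-a; k=(abs(q@N)<r)&(q@U>3)&(q@U<np.linalg.norm(b-a)-3)
        vx,vy,x,y=cv2.fitLine(P[k].astype(np.float32),cv2.DIST_HUBER,0,.01,.01).ravel()
        p0=np.array([x,y]);d=np.array([vx,vy]);a,b=[p0+d*((e-p0)@d) for e in(a,b)];N=np.array([-d[1],d[0]]);U=(b-a)/np.linalg.norm(b-a);r=1.5
    A,B=plane(n,a,z),plane(n,b,z); return k.sum(),A[:2],B[:2],np.degrees(np.arctan2(*(B-A)[[1,0]]))
# top edge of plate (z=27) vs side face: bright threshold
for th in(90,130,160):
    print(th,"long",lineang(g>th,z5((33,325)),z5((245,575)),"side",27),"short",lineang(g>th,z5((33,322)),z5((160,260)),"side",27))
# slab edges, side view & top view original
g0=cv2.cvtColor(s0,cv2.COLOR_BGR2GRAY);gt=cv2.cvtColor(cv2.imread("pics/top0.png"),cv2.COLOR_BGR2GRAY)
print("slab side left",lineang(g0<75,(214,258),(294,384),"side",15),"near",lineang(g0<75,(296,385),(420,312),"side",15),"right",lineang(g0<75,(500,252),(428,192),"side",15))
q=[[231.77,158.58],[459.48,174.88],[455.63,326.78],[214.16,306.4]]
for i in range(4): print("top",i,lineang(gt<75,q[i],q[(i+1)%4],"top",15))
```

```text
ring px [333.8 225.6] [333.69 226.01]
tip [335. 222.] [629.31 -22.41  39.  ] ring-tip [  0.99   2.56 -12.  ] [  0.16   3.55 -12.  ]
tip [334.79 222.5 ] [628.42 -21.04  39.  ] ring-tip [  1.89   1.19 -12.  ] [  1.05   2.18 -12.  ]
90 long (np.int64(45), array([659.98,  41.86]), array([491.33,  53.73]), np.float64(175.9714031839891)) short (np.int64(22), array([661.19,  37.94]), array([659.81, -34.68]), np.float64(-91.08819178651609))
130 long (np.int64(45), array([660.61,  38.5 ]), array([491.7 ,  50.47]), np.float64(175.94730076695026)) short (np.int64(23), array([660.31,  38.2 ]), array([658.02, -34.27]), np.float64(-91.80567318709905))
160 long (np.int64(52), array([661.73,  31.58]), array([491.81,  49.07]), np.float64(174.12215687909378)) short (np.int64(39), array([659.62,  38.44]), array([654.71, -33.25]), np.float64(-93.9169113987525))
slab side left (np.int64(120), array([729.54, 253.  ]), array([381.76, 278.3 ]), np.float64(175.84018181237124)) near (np.int64(117), array([376.34, 274.36]), array([355.15, -21.74]), np.float64(-94.0916457973678)) right (np.int64(72), array([ 342.9 , -277.93]), array([ 580.35, -294.73]), np.float64(-4.0469710223501085))
top 0 (np.int64(146), array([734.29, 246.86]), array([ 696.48, -304.82]), np.float64(-93.92120988862592))
top 1 (np.int64(114), array([ 696.68, -304.07]), array([ 342.01, -279.98]), np.float64(176.1136591468304))
top 2 (np.int64(235), array([ 342.08, -279.54]), array([381.22, 273.41]), np.float64(85.95107962173905))
top 3 (np.int64(87), array([381.25, 273.17]), array([733.97, 247.13]), np.float64(-4.2223280398767145))
```

Squareness is good: carrier −4.0°, slab −4.05°. The ring is about (+1, +2) mm off the needle tip, so I'll nudge it and settle before releasing.

>>> {"fn": "arm_command", "kwargs": {
  "increments": [
    [[-0.0005,-0.001,-0.0003],[0,0,0]],
    [[-0.001,-0.002,-0.0004],[0,0,-0.1]],
    [[-0.001,-0.002,-0.0004],[0,0,-0.1]],
    [[-0.001,-0.002,-0.0004],[0,0,-0.1]]
  ],
  "gripper": 0
}}

```text
clock: 12.38
ee_pos: [528.1, -14.7, 59.5]
orientation: [180.0, -45.2, -3.9]
ft_force: [1.0, 5.0, 2.6]
width: 0.159
```

Run:
```python
from kin import *
st=robot.state(); print(st["joints"],st["ft_force"])
s=optics.read_camera("side");cv2.imwrite("pics/s3.png",s)
im=cv2.resize(s[195:245,310:370],None,fx=10,fy=10,interpolation=cv2.INTER_CUBIC)
cv2.imwrite("pics/s3z.png",cv2.convertScaleAbs(im,alpha=1.4,beta=10))
p0=st["ee_pos"];z=tool(-4,45).as_matrix()[:,2]; T=lambda l:tool(-4,l)*E("z",180)
w=[(p0-z*6*k,T(45-.5*k)) for k in range(1,11)]
b=p0-z*60
w+=[(b+[-5*k,0,9*k],T(40-3.3*k)) for k in range(1,9)]
plan(w)
```

```text
[-12.52128288   5.56203334 138.64303361 145.82757466  10.95338196
 -62.43935304] [0.95772344 5.00908082 2.63392003]
[[-0.0042, 0.0003, 0.0042], [0.0, 0.7, -0.1]] | [138.9 140.4   9.3 -56.8] 5.6
[[-0.0084, 0.0006, 0.0085], [0.1, 1.2, -0.1]] | [139.3 133.6   8.2 -50. ] 6.8
[[-0.0127, 0.0009, 0.0127], [0.1, 1.7, -0.1]] | NOIK None
[[-0.0169, 0.0012, 0.017], [0.2, 2.2, -0.1]] | NOIK None
[[-0.0211, 0.0015, 0.0212], [0.2, 2.7, -0.1]] | NOIK None
[[-0.0254, 0.0018, 0.0255], [0.2, 3.2, -0.1]] | NOIK None
[[-0.0296, 0.0021, 0.0297], [0.3, 3.7, -0.1]] | NOIK None
[[-0.0338, 0.0024, 0.0339], [0.3, 4.2, -0.1]] | NOIK None
[[-0.0381, 0.0027, 0.0382], [0.3, 4.7, -0.1]] | [141.5  46.    8.2  37.4] 87.6
[[-0.0423, 0.003, 0.0424], [0.4, 5.2, -0.1]] | [141.8  38.6   9.4  44.8] 7.4
[[-0.0473, 0.003, 0.0514], [0.6, 8.5, -0.1]] | [140.5  21.1  14.9  62.3] 17.5
[[-0.0523, 0.003, 0.0604], [0.8, 11.8, -0.1]] | [139.1  13.7  20.8  69.8] 7.5
[[-0.0573, 0.003, 0.0694], [1.0, 15.1, -0.1]] | [137.5   9.7  26.5  73.9] 5.7
[[-0.0623, 0.003, 0.0784], [1.3, 18.4, -0.1]] | [135.8   7.2  32.   76.4] 5.5
[[-0.0673, 0.003, 0.0874], [1.5, 21.7, -0.1]] | [134.    5.4  37.3  78.1] 5.3
[[-0.0723, 0.003, 0.0964], [1.7, 25.0, -0.1]] | [132.2   4.1  42.4  79.4] 5.1
[[-0.0773, 0.003, 0.1054], [2.0, 28.2, -0.1]] | [130.3   3.1  47.3  80.4] 4.9
[[-0.0823, 0.003, 0.1144], [2.2, 31.5, -0.1]] | [128.4   2.3  52.   81.1] 4.7
```

View pics/s3z.png

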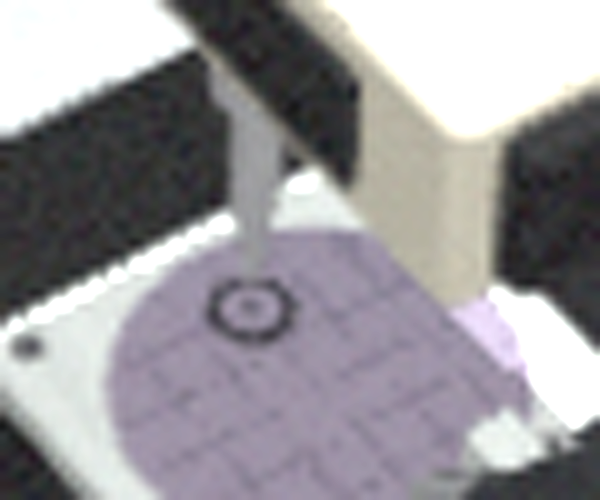

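The needle tip at zoom (254,275) stands above the ring at (251,309). By the projection the dot is within about 2 mm of the point below the tip, so I'll release. The straight retreat is singular, so I'll plan backing out horizontally first.

Run:
```python
from kin import *
p0=robot.state()["ee_pos"]; T=lambda y,l:tool(y,l)*E("z",180)
w=[(p0+[-7.5*k,.5*k,.3*k],T(-4,45.2)) for k in range(1,9)]
b=w[-1][0]
w+=[(b+[-2*k,-4*k,7*k],T(-4+2.5*k,45.2-2.7*k)) for k in range(1,11)]
plan(w)
```

```text
[[-0.0075, 0.0005, 0.0003], [0.0, 0.0, -0.1]] | [139.6 145.9  11.  -62.6] 1.0
[[-0.015, 0.001, 0.0006], [0.0, 0.0, -0.1]] | [140.6 145.4  11.1 -62.2] 1.0
[[-0.0225, 0.0015, 0.0009], [0.0, 0.0, -0.1]] | [141.5 144.7  11.2 -61.7] 1.0
[[-0.03, 0.002, 0.0012], [0.0, 0.0, -0.1]] | [142.5 144.   11.3 -61.1] 1.0
[[-0.0375, 0.0025, 0.0015], [0.0, 0.0, -0.1]] | [143.5 143.1  11.3 -60.4] 1.0
[[-0.045, 0.003, 0.0018], [0.0, 0.0, -0.1]] | [144.5 142.1  11.4 -59.6] 1.0
[[-0.0525, 0.0035, 0.0021], [0.0, 0.0, -0.1]] | [145.4 141.   11.4 -58.7] 1.1
[[-0.06, 0.004, 0.0024], [0.0, 0.0, -0.1]] | NOIK None
[[-0.062, 0.0, 0.0094], [0.1, 2.7, 2.4]] | [145.7 101.4  10.4 -23. ] 39.6
[[-0.064, -0.004, 0.0164], [0.1, 5.4, 4.9]] | [144.6  70.7  13.2   4.4] 30.7
[[-0.066, -0.008, 0.0234], [0.0, 8.1, 7.4]] | [143.3  53.5  17.6  18.5] 17.2
[[-0.068, -0.012, 0.0304], [-0.2, 10.8, 9.8]] | [141.8  43.4  22.3  25.6] 10.2
[[-0.07, -0.016, 0.0374], [-0.5, 13.5, 12.3]] | [140.1  36.5  27.   29.6] 6.8
[[-0.072, -0.02, 0.0444], [-1.0, 16.2, 14.8]] | [138.4  31.4  31.4  31.9] 5.1
[[-0.074, -0.024, 0.0514], [-1.6, 18.9, 17.2]] | [136.5  27.2  35.6  33.3] 4.2
[[-0.076, -0.028, 0.0584], [-2.3, 21.6, 19.6]] | [134.7  23.6  39.6  34.2] 4.0
[[-0.078, -0.032, 0.0654], [-3.1, 24.3, 22.0]] | [132.8  20.4  43.3  34.7] 3.7
[[-0.08, -0.036, 0.0724], [-4.0, 26.9, 24.4]] | [131.   17.4  46.8  34.9] 3.5
```

>>> {"fn": "arm_command", "kwargs": {
  "increments": [
    [[0,0,0],[0,0,0]],
    [[0,0,0],[0,0,0]],
    [[0,0,0],[0,0,0]],
    [[0,0,0],[0,0,0]],
    [[0,0,0],[0,0,0]],
    [[0,0,0],[0,0,0]],
    [[0,0,0],[0,0,0]],
    [[-0.007,0.0005,0.0003],[0,0,0]],
    [[-0.015,0.001,0.0006],[0,0,0]],
    [[-0.022,0.0015,0.001],[0,0,0]],
    [[-0.03,0.002,0.0012],[0,0,0]],
    [[-0.037,0.0025,0.0015],[0,0,0]],
    [[-0.045,0.003,0.002],[0,0,0]],
    [[-0.052,0.0035,0.002],[0,0,0]],
    [[-0.052,0.0035,0.002],[0,0,0]]
  ],
  "gripper": 0.8
}}

```text
clock: 14.3
ee_pos: [475.3, -11.1, 61.2]
orientation: [180.0, -45.2, -3.9]
ft_force: [0.6, -0.3, 0.0]
width: 0.804
```

Run:
```python
from kin import *
print(robot.state()["joints"])
p0=robot.state()["ee_pos"]; T=lambda y,l:tool(y,l)*E("z",180)
w=[(p0+[-2*k,-2*k,7*k],T(-4+2.5*k,45.2-2.7*k)) for k in np.arange(.5,3.1,.5)]
w+=[(p0+[-2*k,-2*k,7*k],T(-4+2.5*k,45.2-2.7*k)) for k in range(4,12)]
w+=[(p0+[-22-4*k,-22,77+30*k],T(23.5,15.5-2*k)) for k in range(1,7)]
plan(w)
```

```text
[-14.21360958  -1.23358781 145.47475798 140.51975533  11.54097456
 -58.42647696]
[[-0.001, -0.001, 0.0035], [0.1, 1.3, 1.1]] | [145.1 123.6  10.2 -43. ] 16.9
[[-0.002, -0.002, 0.007], [0.1, 2.7, 2.4]] | [144.7 104.   10.  -25. ] 19.6
[[-0.003, -0.003, 0.0105], [0.2, 4.0, 3.6]] | [144.2  86.   10.8  -8.5] 18.0
[[-0.004, -0.004, 0.014], [0.1, 5.4, 4.9]] | [143.7  71.8  12.4   4.2] 14.2
[[-0.005, -0.005, 0.0175], [0.1, 6.7, 6.1]] | [143.1  61.2  14.3  13.3] 10.6
[[-0.006, -0.006, 0.021], [0.0, 8.1, 7.4]] | [142.4  53.3  16.5  19.8] 7.9
[[-0.008, -0.008, 0.028], [-0.2, 10.8, 9.8]] | [141.   42.6  21.2  27.7] 10.7
[[-0.01, -0.01, 0.035], [-0.5, 13.5, 12.3]] | [139.4  35.6  25.8  32.2] 7.1
[[-0.012, -0.012, 0.042], [-1.0, 16.2, 14.8]] | [137.7  30.4  30.2  34.8] 5.2
[[-0.014, -0.014, 0.049], [-1.6, 18.9, 17.2]] | [136.   26.2  34.5  36.4] 4.2
[[-0.016, -0.016, 0.056], [-2.3, 21.6, 19.6]] | [134.2  22.7  38.5  37.5] 4.0
[[-0.018, -0.018, 0.063], [-3.1, 24.2, 22.0]] | [132.4  19.5  42.3  38.1] 3.8
[[-0.02, -0.02, 0.07], [-4.0, 26.9, 24.4]] | [130.6  16.7  45.9  38.5] 3.6
[[-0.022, -0.022, 0.077], [-5.1, 29.5, 26.8]] | [128.8  14.   49.3  38.6] 3.4
[[-0.026, -0.022, 0.107], [-5.4, 31.5, 26.7]] | [127.   11.1  54.8  41.9] 5.5
[[-0.03, -0.022, 0.137], [-5.8, 33.5, 26.6]] | [124.9   8.8  60.2  44.5] 5.4
[[-0.034, -0.022, 0.167], [-6.1, 35.5, 26.5]] | [122.5   6.8  65.4  46.6] 5.3
[[-0.038, -0.022, 0.197], [-6.5, 37.5, 26.4]] | [120.    5.1  70.5  48.4] 5.1
[[-0.042, -0.022, 0.227], [-6.8, 39.5, 26.3]] | [117.3   3.6  75.5  49.8] 5.0
[[-0.046, -0.022, 0.257], [-7.2, 41.4, 26.1]] | [114.4   2.2  80.4  51. ] 4.9
```

The release was clean. I'll go up with extra set-back from the head and close the gripper for pressing.

>>> {"fn": "arm_command", "kwargs": {
  "increments": [
    [[-0.001,-0.001,0.0035],[0.1,1.3,1.1]],
    [[-0.002,-0.002,0.007],[0.1,2.7,2.4]],
    [[-0.003,-0.003,0.0105],[0.2,4,3.6]],
    [[-0.004,-0.004,0.014],[0.1,5.4,4.9]],
    [[-0.005,-0.005,0.0175],[0.1,6.7,6.1]],
    [[-0.006,-0.006,0.021],[0,8.1,7.4]],
    [[-0.008,-0.008,0.028],[-0.2,10.8,9.8]],
    [[-0.01,-0.01,0.035],[-0.5,13.5,12.3]],
    [[-0.015,-0.012,0.042],[-1,16.2,14.8]],
    [[-0.022,-0.014,0.049],[-1.6,18.9,17.2]],
    [[-0.03,-0.016,0.056],[-2.3,21.6,19.6]],
    [[-0.042,-0.018,0.063],[-3.1,24.2,22]],
    [[-0.054,-0.02,0.07],[-4,26.9,24.4]],
    [[-0.066,-0.022,0.077],[-5.1,29.5,26.8]],
    [[-0.075,-0.022,0.107],[-5.4,31.5,26.7]],
    [[-0.08,-0.022,0.147],[-5.8,33.5,26.6]],
    [[-0.08,-0.022,0.19],[-6.1,35.5,26.5]],
    [[-0.08,-0.022,0.23],[-6.5,37.5,26.4]],
    [[-0.08,-0.022,0.27],[-6.8,39.5,26.3]],
    [[-0.08,-0.022,0.3],[-7.2,41.4,26.1]]
  ],
  "gripper": 0.8
}}

```text
clock: 16.8
ee_pos: [395.6, -33.2, 363.5]
orientation: [179.9, -3.6, 23.5]
ft_force: [0.5, 0.6, -0.2]
width: 0.799
```

Run:
```python
from kin import *
print(robot.state()["joints"])
T=tool(23.5,0)*E("z",180)
w=[([628.5,-21.5,z],T) for z in(365,325,319,307)]
plan(w)
s=optics.read_camera("side");cv2.imwrite("pics/s4.png",s)
im=cv2.resize(s[175:285,305:445],None,fx=5,fy=5,interpolation=cv2.INTER_CUBIC)
cv2.imwrite("pics/s4z.png",cv2.convertScaleAbs(im,alpha=1.4,beta=10))
```

```text
[-16.53801741 -23.67134375 114.06599312   2.19691145  86.79433379
  49.91700651]
[[0.2329, 0.0117, 0.0015], [-1.3, 3.3, 0.0]] | [84.4 -0.  86.5 58.2] 32.8
[[0.2329, 0.0117, -0.0385], [-1.3, 3.3, 0.0]] | [87.4 -0.  82.4 58.2] 4.0
[[0.2329, 0.0117, -0.0445], [-1.3, 3.3, 0.0]] | [87.8 -0.  81.8 58.2] 0.6
[[0.2329, 0.0117, -0.0565], [-1.3, 3.3, 0.0]] | [88.6 -0.  80.6 58.2] 1.2
```

View pics/s4z.png

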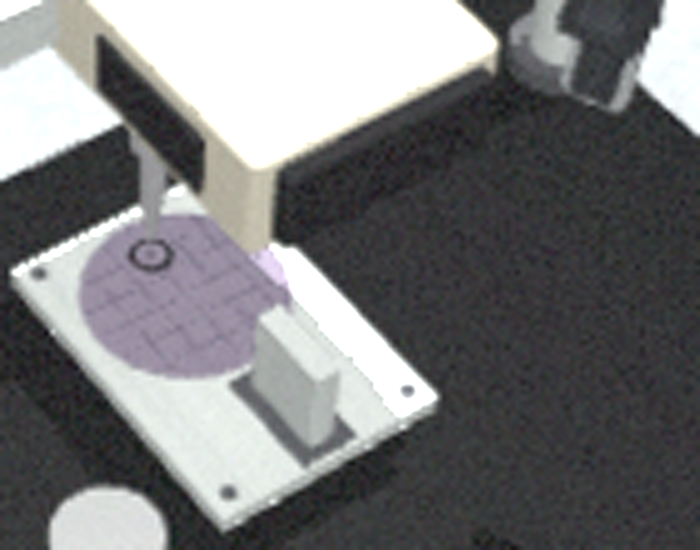

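The carrier stands freely and the ring is at zoom (151,255), just below the needle tip. I'll check it numerically while moving over the plunger with the gripper shut.

>>> {"fn": "arm_command", "kwargs": {
  "increments": [
    [[0.05,0.003,0.001],[-0.3,0.8,0]],
    [[0.1,0.006,0.001],[-0.7,1.6,0]],
    [[0.15,0.008,0.001],[-1,2.5,0]],
    [[0.2,0.01,0.001],[-1.3,3.3,0]],
    [[0.233,0.0117,0.001],[-1.3,3.3,0]],
    [[0.233,0.0117,0.001],[-1.3,3.3,0]],
    [[0.233,0.0117,0.001],[-1.3,3.3,0]],
    [[0.233,0.0117,0.001],[-1.3,3.3,0]],
    [[0.233,0.0117,0.001],[-1.3,3.3,0]],
    [[0.233,0.0117,0.001],[-1.3,3.3,0]]
  ],
  "gripper": 0
}}

```text
clock: 18.1
ee_pos: [630.2, -21.8, 369.3]
orientation: [179.7, -0.4, 23.5]
ft_force: [0.2, -0.1, 0.6]
width: 0.002
```

Run:
```python
from kin import *
np.set_printoptions(precision=2,suppress=True)
s=cv2.imread("pics/s4.png");g=cv2.cvtColor(s,cv2.COLOR_BGR2GRAY)
z5=lambda p:(np.array(p,float)+.5)/5-.5+[305,175]
r=plane("side",z5((151,255)),27);n=plane("side",z5((151,238)),39);print("ring",r,"tip",n,r-n)
from_=lambda a,b:np.degrees(np.arctan2(*(plane("side",z5(b),27)-plane("side",z5(a),27))[[1,0]]))
print("holes long",from_((228,493),(39,273)),"short",from_((228,493),(407,391)))
q=edges((g>130).astype(np.uint8),np.array([z5((12,272)),z5((222,520)),z5((437,400))])[:3],3) if 0 else None
print(robot.state()["joints"],delta([628.5,-21.5,320],tool(23.5,0)*E("z",180)))
t=optics.read_camera("top")[130:230,290:410];s=optics.read_camera("side")[80:260,270:410]
h=450;cv2.imwrite("pics/p.png",np.hstack([cv2.resize(t,(540,h)),cv2.resize(s,(350-100,h*250*180//(140*h)) if 0 else (350,h))])[:, :800])
```

```text
ring [628.85 -21.71  27.  ] tip [629.12 -21.65  39.  ] [ -0.27  -0.06 -12.  ]
holes long -4.21275670306013 short -94.06663780844342
[-8.33  8.98 84.12 -0.05 86.45 58.17] (array([-0.  ,  0.  , -0.05]), array([0.11, 0.43, 0.  ]))
```

View pics/p.png

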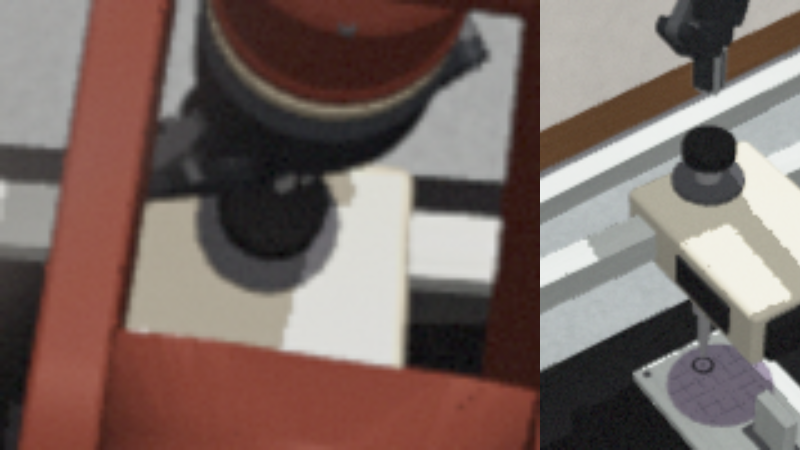

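Ring to needle offset is under 1 mm and yaw is −4.1°. The shut fingertips hang over the button. I'll descend, press 11 mm, then inch down while watching the force.

>>> {"fn": "arm_command", "kwargs": {
  "increments": [
    [[-0.001,0,-0.025],[0,0.4,0]],
    [[-0.001,0,-0.044],[0,0.4,0]],
    [[-0.001,0,-0.049],[0,0.4,0]],
    [[-0.001,0,-0.053],[0,0.4,0]],
    [[-0.001,0,-0.057],[0,0.4,0]],
    [[-0.001,0,-0.061],[0,0.4,0]],
    [[-0.001,0,-0.061],[0,0.4,0]],
    [[-0.001,0,-0.061],[0,0.4,0]]
  ],
  "gripper": 0
}}

```text
clock: 19.2
ee_pos: [629.5, -21.8, 308.8]
orientation: [179.9, -0.0, 23.5]
ft_force: [-3.1, 0.9, 4.5]
width: -0.002
```

>>> {"fn": "arm_command", "kwargs": {
  "increments": [
    [[0,0,-0.001],[0,0,0]],
    [[0,0,-0.002],[0,0,0]],
    [[0,0,-0.002],[0,0,0]]
  ]
}}

```text
clock: 19.58
ee_pos: [629.5, -21.8, 307.1]
orientation: [179.9, -0.0, 23.5]
ft_force: [-2.8, 0.8, 4.8]
width: -0.0
```

>>> {"fn": "arm_command", "kwargs": {
  "increments": [
    [[0,0,-0.0006],[0,0,0]],
    [[0,0,-0.001],[0,0,0]],
    [[0,0,-0.001],[0,0,0]]
  ]
}}

```text
clock: 19.95
ee_pos: [629.5, -21.8, 306.9]
orientation: [179.9, -0.0, 23.5]
ft_force: [-4.2, 0.9, 6.3]
width: 0.002
```

>>> {"fn": "arm_command", "kwargs": {
  "increments": [
    [[0,0,-0.001],[0,0,0]],
    [[0,0,-0.0015],[0,0,0]],
    [[0,0,-0.0015],[0,0,0]]
  ]
}}

```text
clock: 20.32
ee_pos: [629.5, -21.8, 306.8]
orientation: [179.8, -0.1, 23.5]
ft_force: [-4.9, 0.9, 8.6]
width: 0.001
```

Run:
```python
from h import *
s=optics.read_camera("side");cv2.imwrite("pics/s5.png",s)
im=cv2.resize(s[195:245,310:370],None,fx=10,fy=10,interpolation=cv2.INTER_CUBIC)
cv2.imwrite("pics/s5z.png",cv2.convertScaleAbs(im,alpha=1.4,beta=10))
```

```text
(no output)
```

View pics/s5z.png

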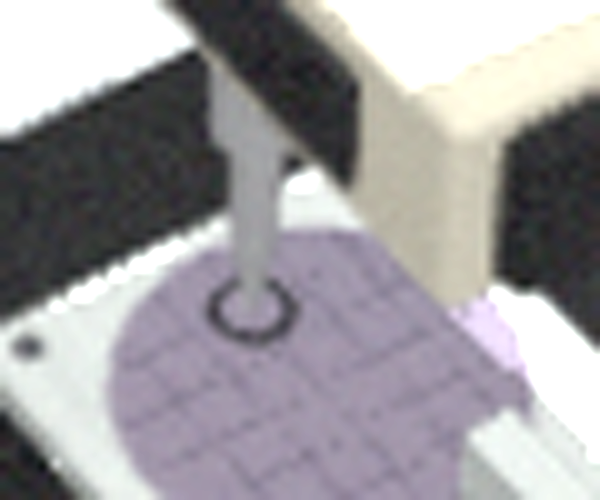

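The needle has touched down inside the ring: tip at zoom (255,312), ring centre at (252,309). I'll raise and retreat.

>>> {"fn": "arm_command", "kwargs": {
  "increments": [
    [[0,0,0.004],[0,0,0]],
    [[0,0,0.009],[0,0,0]],
    [[0,0,0.014],[0,0,0]],
    [[0,0,0.03],[0,0,0]],
    [[0,0,0.07],[0,0,0]],
    [[-0.05,0,0.1],[0,0,0]],
    [[-0.1,0,0.1],[0,0,0]],
    [[-0.15,0,0.1],[0,0,0]],
    [[-0.2,0,0.1],[0,0,0]],
    [[-0.2,0,0.1],[0,0,0]],
    [[-0.2,0,0.1],[0,0,0]]
  ]
}}

```text
clock: 21.75
ee_pos: [430.3, -21.9, 407.8]
orientation: [179.7, -0.2, 23.5]
ft_force: [-0.1, 0.7, 0.7]
width: 0.003
```

Run:
```python
from h import *
s=optics.read_camera("side");print(robot.state()["clock"],robot.state()["ft_force"])
a=cv2.imread("pics/s4.png")
for nm,(x0,x1,y0,y1) in dict(plate=(305,445,205,285),plunger=(325,352,128,150),needle=(328,342,200,226),pot=(310,345,270,303),obj=(250,272,220,250)).items():
    print(nm,cv2.absdiff(s,a)[y0:y1,x0:x1].mean())
im=cv2.resize(s[110:300,240:450],None,fx=3,fy=3,interpolation=cv2.INTER_CUBIC);cv2.imwrite("pics/f.png",im)
```

```text
21.8 [ 0.1040081   0.26895694 -0.20307375]
plate 3.390922619047619
plunger 2.825476992143659
needle 2.5833333333333335
pot 3.0305916305916307
obj 2.5636363636363635
```

View pics/f.png

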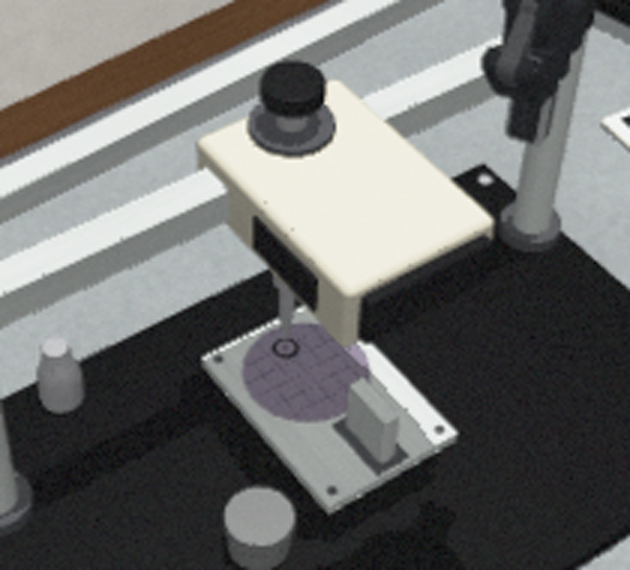

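The plunger is up, the carrier is in place with the ring under the needle, the pot and objective have not moved, and the arm is clear. I'm handing in.

```bash
python3 -c "
from cell import robot
print(robot.hand_in())"
```

```text
the job is handed in; nothing more can be done
None
```

The job is done and handed in at 21.8 s on the robot's clock. I slid the carrier by its fin with the gripper leaning 45°, let go and backed out. I then pressed the plunger with the shut fingertips until the needle touched down inside the ring, and let it come back up.

**Last checks:**
- **Position:** after release the ring was under 1 mm from the needle tip, by eye-picked pixels in the side view. Earlier picks of the tip varied by 1–2 mm.
- **Squareness:** the carrier's yaw measured −4.1 to −4.2° by its corner holes, against about −4.05° for the slab.
- **Touchdown:** about 12 mm of plunger travel, with the force on the tool rising to 8.6 N. The picture showed the tip inside the ring.
- **After retreat:** plunger up, force on the tool back to zero, and the side view unchanged from just before the press for the carrier, pot, objective and needle.

**Disagreements:**
- **First approach:** it ran to the limits of joints 3 and 6 without passing them, so I backed off and flipped the wrist half a turn.
- **During the slide:** the vertical force went slightly negative (−1.1 N), and I set the carrier down again before releasing. That is well under its roughly 6 N weight, so it should not have lifted.

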